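# Post a spent filter cartridge through the return chute flap

## Task

Push the spent square cartridge across the steel tray and in through the hanging flap of the return chute, so that it drops into the box, then draw back so that the flap swings shut behind it. Only push it along the tray with the fingertips or the outside of the fingers, never lift or carry it, and leave the jar on the tray and the beaker and bottle beside the box where they stand.

Things in the scene. Friction and masses are not known exactly. Their poses are not given: they have to be found in the camera images.
- chute: Return chute, fixed. x points inwards (tray to flap to box), y left, z up; origin at bench height, mid-line, where the tray ends and the box begins. Tray: flat bare steel deck on a white plinth, top 80 mm above the bench, x -170 to 0, y -130 to 130 mm, no rim, straight drop at its edges. A part pushed past x = 0 by more than half its length tips over the end and falls into the box.
- hood_roof (a point): Centre of the top of the clear flat roof over the flap, 141 mm above the bench (61 mm above the tray), spanning x 0 to 60, y -100 to 100 mm of the chute, with white cheeks at its sides. Behind it the white box is open at the top and reaches x = 160 mm; its walls are 85 mm high, its dark inner floor is 4 mm above the bench, 76 mm below the tray. Axes as the chute.
- mouth (a point): Middle of the mouth's lower edge: the tray's end, at tray height. The mouth is the opening in the box's front wall (which is 6 mm thick, from x = 0 inwards), 84 mm wide (y -42 to 42 mm), from the tray up to a lintel 52 mm above it. Axes as the chute.
- guides (a point): Mid-point between the outer ends of two straight steel guide fences on the tray, at their top edge. They are 20 mm high, 3 mm thick and funnel to the mouth: from y = +-62 mm at 43 mm before the tray's end to y = +-44 mm at the end.
- flap (a joint): Flap of the mouth: bare aluminium plate 76 mm wide, 44 mm long, 50 g, 9 mm behind the tray's end, hung from a hinge along y 50 mm above the tray; its lower edge is 4 mm above the tray. 0 rad = shut; grows to 1.5 as the lower edge swings into the box and up. Opens inwards only, with under 1 N, and falls shut by its own weight in about half a second.
- cartridge_center (a point): Centre (half-way up) of the spent cartridge, a loose square white plastic block 46 x 46 x 28 mm high with a grey disc and a steel dot on its top, about 80 to 170 g, standing flat on the tray to the left or right of the mouth. Its axes: x and y along its sides, z up.
- jar_at (a point): Centre (half-way up) of a round brown glass jar with a white cap, 36 mm in diameter, 42 mm high, standing on the tray on the other side; to be left alone.
- beaker: An open glass beaker, 64 mm in diameter and 75 mm high, on the bench beside the box; origin at the centre of its underside; to be left alone.
- reagent: A brown reagent bottle with a blue cap, 56 mm in diameter and 120 mm high, on the bench on the box's other side; origin at the centre of its underside; to be left alone.
Not all that is in view belongs to the job. Leave any black, blue or yellow look-alike of the part that bears cartridge_center alone.

How it is judged:
By the outcome, as a careful person would: the job done as asked, in the order asked, and still so for the second after the job is handed in, with the robot touching nothing.
It also fails if it takes over 51 s, if anything falls off the work surface, if the arm or the gripper's body presses on something with over 40 N, if the wrist force passes 120 N, or if a joint passes its speed limit or range.

## Robot

A 6-joint arm with a two-finger parallel gripper is mounted at the origin on the work surface. World frame = base frame: x ahead of the robot, y to its left, z up, the work surface at z = 0. Lengths are in mm, angles in degrees, forces in N, time in s.
With the tool pointing down it reaches from about 150 to 775 mm from the base axis. Payload 6.1 kg.
Tool frame: the origin (TCP) lies at the very end of the fingers, on their centre line; the grasp point (between the pads) lies 19 mm behind it (bot.grip_depth is the distance from the TCP to the grasp point, in mm); z points along the fingers, x is the direction in which the jaws open and shut, and the axes are right-handed (so a half turn about z gives the same grasp; the last joint's range is limited). The gripper opens to 85 mm and grips with 20 to 120 N. Pads are 22 mm wide; open, the fingers measure 114 mm over their backs; the gripper's body (76 mm by 85 mm) begins 54 mm behind the grasp point. The pads swing forward as they close: fully open they stand 13 mm farther back than shut.
Start: joints at [74.485, 7.208, -2.269, 80.523, 0, 90], TCP at [140.433, 505.853, 231.295] pointing down, gripper open.
Joint ranges: [-155.77, 155.77], [-54.66, 111.73], [-72.52, 77.12], [-102.08, 115.82], [-83.92, 84.16], [-180, 180]. Speed limits (degrees/s): [136.94, 136.94, 172.46, 180, 180, 180].

## Interface

Orientations are given as [roll, pitch, yaw] about the fixed x, y, z axes, in that order (R = Rz(yaw) Ry(pitch) Rx(roll)).
In Python, from cell import bot gives the robot as it stands. The module is installed in compiled form; this text tells all that it offers.
- The arm moves only by the tool drive_tool, never from a script. Its argument "deltas" is a list that holds one entry, the list of rows, each a list of 4 numbers: the shift along the tool's x, y, z in cm, then the turn about the tool's z in rad. A call has 1 to 20 rows; each row is the pose to reach, as a shift and turn from the pose commanded when the call began, along the tool's axes at that moment; what a row does not reach only later rows make up. A row lasts 1/10 s, in which the tool goes at most 50 mm and 8.59 degrees, less where a joint would pass 70% of its speed; a pose out of reach is approached as far as the arm can. A call with a gripper value outside its range is refused whole. "gripper" is the opening in per cent of the stroke, from 0 (shut) to 100 (fully open), set as the call begins (left out, the last holds). The fingers move at their own pace and stop on an object; "newtons" is the grip in N (left out, the last holds). Time passes only in rows, so rows that repeat a pose let the fingers close. It gives the time, the measured TCP pose, the force and the opening at its end, in the units of the state.
- bot.state(): the state, without advancing time (a new reading comes with each control period).
- bot.snapshot(name): name is "scene" or "top" or "wrist"; returns a dict with "frame" (400x640x3 uint8, blue, green, red), "range_z" (400x640 float32, mm along the optical axis (not along the pixel's ray), 0 where there is no reading), "K" (3x3 intrinsics, pixels), "D" ([k1, k2, p1, p2, k3] as OpenCV has them; the pictures are not rectified), "cam_to_world" (4x4, takes a point from camera to world coordinates). Camera axes: x right, y up, looking along -z (the intrinsics and any distortion apply to the point x, -y, -z); pixel columns grow to the right and rows downward; lengths in mm; the calibration is good to about 2 mm. A picture is of the moment at which its call begins.
- bot.hand_in(): hands the job in, once; it reports no verdict.
The state is a dict: "time_s": time; "joint_pos": joint angles; "joint_velocities": joint speeds; "joint_efforts": joint torques, N m; "eef_pos": TCP position; "eef_rot": TCP orientation; "ft_force": force on the tool from outside, world axes, zero at the start; "moment": the same for the moment, N m; "grip_width": finger opening in mm.
Only numpy, scipy, OpenCV 4.12 (cv2) and the standard library are available. Lean on these libraries where they do the work, as an engineer would, in place of code of your own. Each camera call takes 0.05 s, during which the arm holds its last target.

## Working session

There is one attempt and no reset: what is moved stays moved. The work goes in short steps, Python scripts to look and compute and a tool call to move; the robot and the scene stay as the last step left them, time stands still between calls to the robot, and variables do not carry over. Pictures are saved under pics/ and viewed, and the job is handed in when it is done.

Besides the shell and the picture viewer there is one more tool, called after "Call:" by a JSON object that holds its "op" and its "data". drive_tool: Moves the arm, as the interface text tells. Its arguments: {"type":"object","properties":{"deltas":{"type":"array"},"gripper":{"type":"number"},"newtons":{"type":"number"}},"required":["deltas"]}

```bash
mkdir -p pics; cat > h.py <<'E'
import numpy as np,cv2
def w(s,u,v,z=None):
    K=s["K"];p=cv2.undistortPoints(np.array([[[u,v]]],float),K,np.array(s["D"],float))[0,0]
    d=np.array([p[0],-p[1],-1.0]);T=np.array(s["cam_to_world"])
    if z is None:
        r=s["range_z"][int(round(v)),int(round(u))];c=d*r
        return T[:3,:3]@c+T[:3,3]
    dw=T[:3,:3]@d;o=T[:3,3];return o+dw*(z-o[2])/dw[2]
E
python3 - <<'E'
from cell import bot
import cv2,pickle
print(bot.state())
for n in("scene","top","wrist"):
    s=bot.snapshot(n);cv2.imwrite(f"pics/{n}0.png",s["frame"]);pickle.dump(s,open(n+"0.pkl","wb"))
E
```

```text
{'time_s': 0.0, 'joint_pos': array([ 7.44864117e+01,  7.24226775e+00, -2.32694927e+00,  8.05227132e+01,
       -1.83058689e-03,  8.99998653e+01]), 'joint_velocities': array([-0.02229506,  0.0163994 ,  0.01721929, -0.04590026,  0.07909379,
       -0.0773379 ]), 'joint_efforts': array([-1.00213390e-03, -4.35914004e+01,  3.52924633e+01,  1.72645133e-02,
       -1.08437359e-04,  7.59579279e-06]), 'eef_pos': array([140.32157597, 505.48237327, 230.51497501]), 'eef_rot': array([1.79998170e+02, 9.19302276e-02, 7.44865464e+01]), 'ft_force': array([ 0.6841501 ,  0.0862101 , -0.08039412]), 'moment': array([ 0.04917931, -0.00869407,  0.00901589]), 'grip_width': 85.57134456167874}
```

View pics/top0.png

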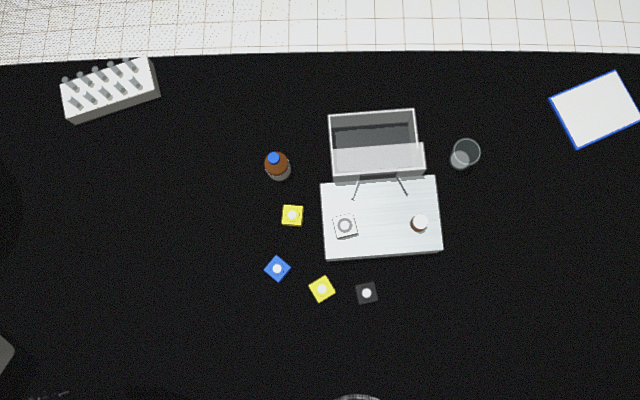

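View pics/scene0.png

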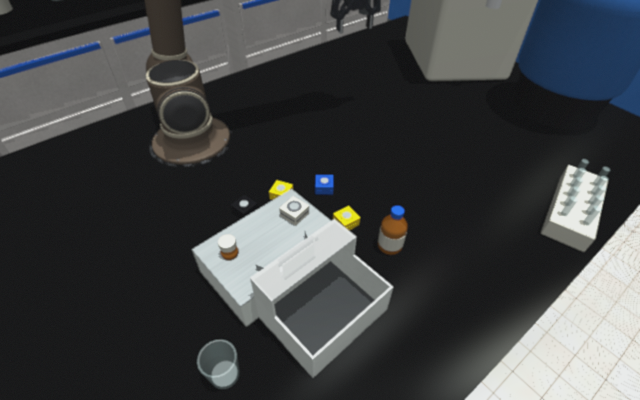

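View pics/wrist0.png

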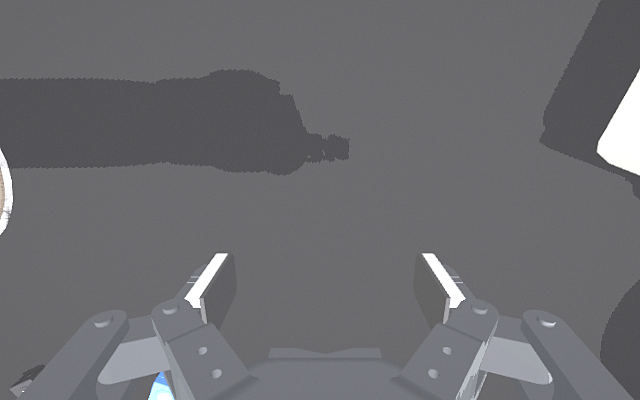

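The top view shows the cartridge at about (345,226), left of the mouth, the jar at (420,223), and the box above them. I'll enlarge the tray area to measure it.

```bash
python3 - <<'E'
import pickle,cv2,numpy as np
from h import w
s=pickle.load(open("top0.pkl","rb"))
c=s["frame"][100:270,255:495];cv2.imwrite("pics/topc.png",cv2.resize(c,None,fx=3.3,fy=3.3,interpolation=cv2.INTER_CUBIC))
np.set_printoptions(precision=1,suppress=True)
print(s["K"],s["D"],np.array(s["cam_to_world"]))
for u,v in [(345,226),(420,223),(380,215),(276,160),(465,152),(330,380)]: print(u,v,w(s,u,v))
E
```

```text
[[497.2   0.  326.3]
 [  0.  497.2 198.5]
 [  0.    0.    1. ]] [-0.1  0.   0.   0.   0. ] [[  -0.     1.    -0.2  349.3]
 [  -1.    -0.    -0.    35.9]
 [  -0.     0.2    1.  1174.8]
 [   0.     0.     0.     1. ]]
345 226 [493.3  23.6 108.8]
420 223 [ 496.4 -136.5  122. ]
380 215 [521.7 -55.2  76.3]
276 160 [639.8 174.  118.9]
465 152 [ 686.3 -273.2    6.1]
330 380 [153.5  60.1   0.6]
```

View pics/topc.png

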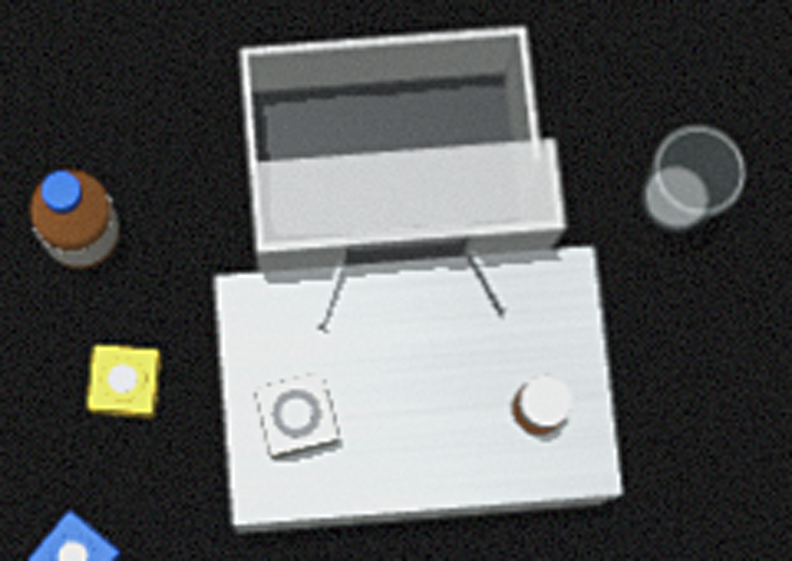

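```bash
python3 - <<'E'
import pickle,numpy as np
from h import w
s=pickle.load(open("top0.pkl","rb"))
np.set_printoptions(precision=1,suppress=True)
f=lambda c,z:w(s,255+(c[0]+.5)/3.3-.5,100+(c[1]+.5)/3.3-.5,z)
tr=[f(c,80) for c in [(233,522),(621,493),(595,248),(215,275)]]
print(np.array(tr))
NL,NR,FR,FL=tr
for a,b in((NL,NR),(FL,FR),(NL,FL),(NR,FR)): d=b-a;print("len",np.hypot(*d[:2]),np.degrees(np.arctan2(d[1],d[0])))
ctr=sum(tr)/4
ca=np.array([f(c,108) for c in [(254,390),(322,373),(340,441),(271,457)]]);print(ca,ca.mean(0), f((297,412),108))
for i in range(4): d=ca[(i+1)%4]-ca[i];print("c",np.hypot(*d[:2]),np.degrees(np.arctan2(d[1],d[0])))
yaws=[np.degrees(np.arctan2(*(FL-NL)[[1,0]])),np.degrees(np.arctan2(*(FR-NR)[[1,0]])),np.degrees(np.arctan2(*(FL-FR)[[1,0]]))-90,np.degrees(np.arctan2(*(NL-NR)[[1,0]]))-90]
y=np.radians(np.mean(yaws));print(yaws)
R=np.array([[np.cos(y),-np.sin(y)],[np.sin(y),np.cos(y)]])
o=ctr[:2]+R@[85,0];print("origin",o,np.degrees(y))
L=lambda p:R.T@(p[:2]-o)
print("cart",L(ca.mean(0)),[L(p) for p in ca])
print("jar",L(f((547,402),122)))
print("guides",L(f((322,327),100)),L(f((502,313),100)),L(f((345,255),100)),L(f((470,255),100)))
print("roof",[L(f(c,141)) for c in [(260,248),(563,228),(554,143)]])
print("box back",[L(f(c,85)) for c in [(243,50),(526,30)]])
E
```

```text
[[ 427.    67.4   80. ]
 [ 443.8 -191.7   80. ]
 [ 611.9 -181.8   80. ]
 [ 595.5   78.9   80. ]]
len 259.6160175809412 -86.29108542070841
len 261.2163760398739 -86.40965859704168
len 168.87388500021774 3.934825463685324
len 168.33457829170175 3.3910258770525896
[[511.5  52.4 108. ]
 [522.4   7.5 108. ]
 [477.3  -3.6 108. ]
 [467.2  41.6 108. ]] [494.6  24.5 108. ] [496.7  24.3 108. ]
c 46.13135730091863 -76.3297844208123
c 46.443263261274495 -166.1456560926113
c 46.26352824676461 102.62508520098802
c 45.599185513413914 13.701348689449038
[np.float64(3.934825463685324), np.float64(3.3910258770525896), np.float64(3.590341402958316), np.float64(3.7089145792916014)]
origin [604.4 -51.4] 3.6562768307469575
cart [-104.7   82.7] [array([-86.1, 109.5]), array([-78.1,  64. ]), array([-123.8,   55.8]), array([-131. ,  101.5])]
jar [-110.   -79.3]
guides [-45.8  61.3] [-45.2 -59.3] [ 2.2 42. ] [ -4.  -41.7]
roof [array([ 1.3, 98.8]), array([  0.1, -98.2]), array([ 57.7, -98.6])]
box back [array([158.3, 100.3]), array([158.2, -99.1])]
```

```bash
cat > t.py <<'E'
import sys,numpy as np
from scipy.spatial.transform import Rotation as Ro
from cell import bot
np.set_printoptions(precision=2,suppress=True)
def go(*ts):
    # targets: chute x,y, world z, chute yaw of tool x
    s=bot.state();p=s["eef_pos"];R=Ro.from_euler("xyz",s["eef_rot"],degrees=True).as_matrix()
    a=np.radians(3.66);o=np.array([604.4,-51.4])
    c=np.array([[np.cos(a),-np.sin(a)],[np.sin(a),np.cos(a)]])
    print("t",s["time_s"],"chute",c.T@(p[:2]-o),p[2],"yaw",s["eef_rot"][2]-3.66,"F",s["ft_force"],"w",s["grip_width"],"j",s["joint_pos"])
    for x,y,z,yw in ts:
        d=np.r_[o+c@[x,y],z]-p
        dy=(yw+3.66-s["eef_rot"][2]+180)%360-180
        print((x,y,z,yw),"->cm",R.T@d/10,"rad",-np.radians(dy))
E
python3 -c "
from t import *
go((-105,150,231,0),(-105,150,90,0))"
```

```text
t 0.15 chute [-427.55  585.43] 230.7184840388499 yaw 70.82322983465767 F [ 0.33  0.66 -0.54] w 85.43379446357756 j [74.48  7.23 -2.31 80.53  0.   90.  ]
(-105, 150, 231, 0) ->cm [-30.53  44.77   0.01] rad 1.2360985475114554
(-105, 150, 90, 0) ->cm [-30.51  44.77  14.11] rad 1.2360985475114554
```

Call:
{"op": "drive_tool", "data": {"deltas": [[[-3,4.5,0,0.12],[-6,9,0,0.25],[-9,13,0,0.37],[-12,18,0,0.5],[-15,22,0,0.62],[-18,27,0,0.74],[-21,31,0,0.87],[-24,36,0,0.99],[-27,40,0,1.11],[-30.5,44.8,0,1.236],[-30.5,44.8,0,1.236],[-30.5,44.8,0,1.236],[-30.5,44.8,0,1.236],[-30.5,44.8,0,1.236]]], "gripper": 18}}

```text
time_s: 1.55
eef_pos: [490.0, 92.6, 231.1]
eef_rot: [-180.0, 0.0, 3.7]
ft_force: [-0.2, 0.0, -0.3]
grip_width: 15.0
```

```bash
python3 -c "
from t import *
go((-105,150,231,0),(-105,150,90,0))
import cv2
for n in ('top','wrist'):
  cv2.imwrite('pics/%s1.png'%n,bot.snapshot(n)['frame'])"
```

```text
t 1.55 chute [-105.02  150.96] 231.08912377722768 yaw 0.03935333535468066 F [-0.2   0.04 -0.26] w 15.024117552656334 j [10.69  4.38 -5.45 80.21  0.02 96.99]
(-105, 150, 231, 0) ->cm [0.   0.1  0.01] rad 0.0006868452735808308
(-105, 150, 90, 0) ->cm [ 0.01  0.1  14.11] rad 0.0006868452735808308
```

View pics/wrist1.png

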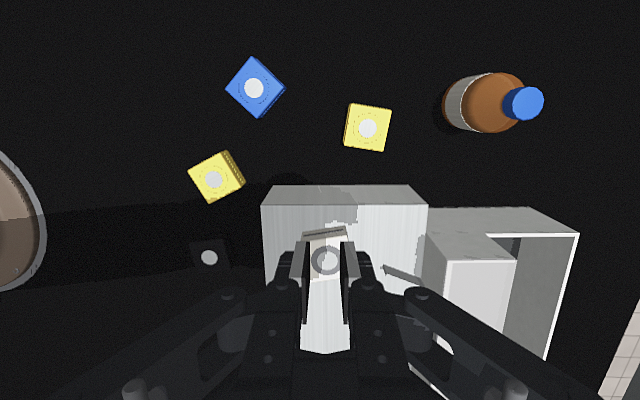

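Call:
{"op": "drive_tool", "data": {"deltas": [[[0,0.1,4,0],[0,0.1,8,0],[0,0.1,11,0],[0,0.1,13,0],[0,0.1,14.1,0],[0,0.1,14.1,0],[0,1,14.1,0],[0,2,14.1,0],[0,2.6,14.1,0],[0,3,14.1,0],[0,3.4,14.1,0],[0,3.8,14.1,0],[0,4.2,14.1,0],[0,4.6,14.1,0],[0,5,14.1,0],[0,5.4,14.1,0],[0,5.8,14.1,0],[0,6.2,14.1,0],[0,6.2,14.1,0]]]}}

```text
time_s: 3.55
eef_pos: [494.4, 29.6, 90.2]
eef_rot: [180.0, 0.0, 3.6]
ft_force: [-0.3, 0.6, -0.5]
grip_width: 15.3
```

```bash
python3 -c "
from t import *
go((-105,34,90,0))
import cv2
for n in ('scene','wrist'):
  f=bot.snapshot(n)['frame']
  if n=='scene': f=cv2.resize(f[150:350,170:430],None,fx=3,fy=3,interpolation=2)
  cv2.imwrite('pics/%s2.png'%n,f)"
```

```text
t 3.55 chute [-104.57   87.87] 90.21882982823742 yaw -0.032119722666644535 F [-0.34  0.59 -0.55] w 15.315546503987528 j [  3.45   6.3  -21.21  62.51  -0.03  89.82]
(-105, 34, 90, 0) ->cm [-0.04  5.39  0.02] rad -0.0005605949153602452
```

View pics/scene2.png

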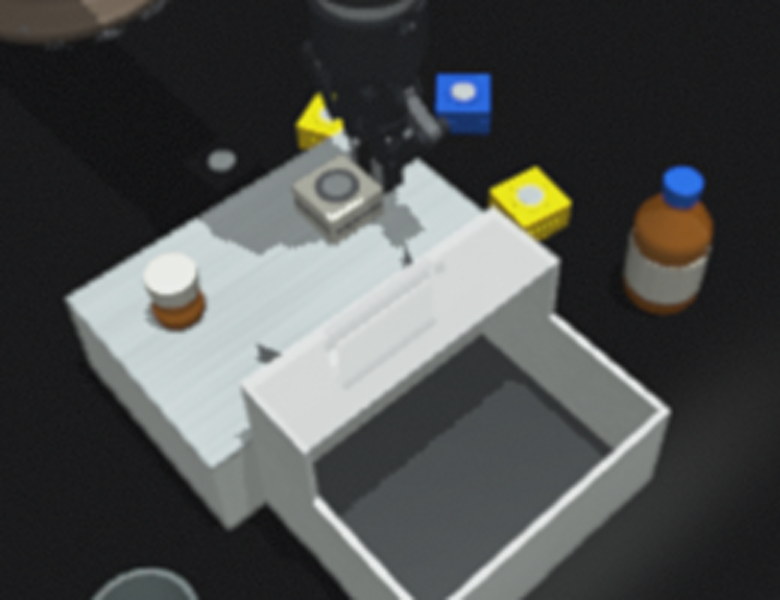

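View pics/wrist2.png

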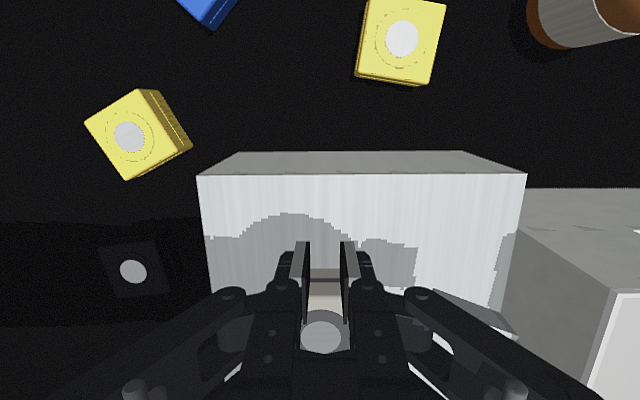

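The scene crop shows the cartridge at about (337,190), squared up against the fingers and sliding along the tray. The jar is untouched. I'll carry on with the side push.

Call:
{"op": "drive_tool", "data": {"deltas": [[[0,0.4,0,0],[0,0.8,0,0],[0,1.2,0,0],[0,1.6,0,0],[0,2,0,0],[0,2.4,0,0],[0,2.8,0,0],[0,3.2,0,0],[0,3.6,0,0],[0,4,0,0],[0,4.4,0,0],[0,4.8,0,0],[0,5.1,0,0],[0,5.3,0,0],[0,5.4,0,0],[0,5.4,0,0],[0,4.5,0,0],[0,3,0,0],[0,2,0,0],[0,2,0,0]]]}}

```text
time_s: 5.65
eef_pos: [495.7, 11.6, 90.3]
eef_rot: [-180.0, -0.0, 3.8]
ft_force: [-0.4, -0.4, -1.1]
grip_width: 15.3
```

Call:
{"op": "drive_tool", "data": {"deltas": [[[0,0,-4,0],[0,0,-8,0],[0,0,-8,0]]]}}

```text
time_s: 5.95
eef_pos: [498.5, 10.3, 175.7]
eef_rot: [180.0, -0.5, 3.7]
ft_force: [0.5, 0.5, -0.6]
grip_width: 15.5
```

```bash
python3 -c "
from t import *
go((-185,0,170,-90),(-185,0,170,90))
import cv2
for n in ('scene','top'):
  f=bot.snapshot(n)['frame']
  if n=='scene': f=f[150:350,170:430]
  else: f=f[100:270,255:495]
  cv2.imwrite('pics/%s3.png'%n,cv2.resize(f,None,fx=3,fy=3,interpolation=2))"
```

```text
t 5.95 chute [-101.79   68.37] 175.6777025306649 yaw 0.025503442072448923 F [ 0.46  0.49 -0.59] w 15.50679587947027 j [  1.2    4.28 -12.51  72.72  -0.02  87.51]
(-185, 0, 170, -90) ->cm [-8.33  6.83  0.5 ] rad 1.5712414458296524
(-185, 0, 170, 90) ->cm [-8.33  6.83  0.5 ] rad -1.5703512077601403
```

View pics/scene3.png

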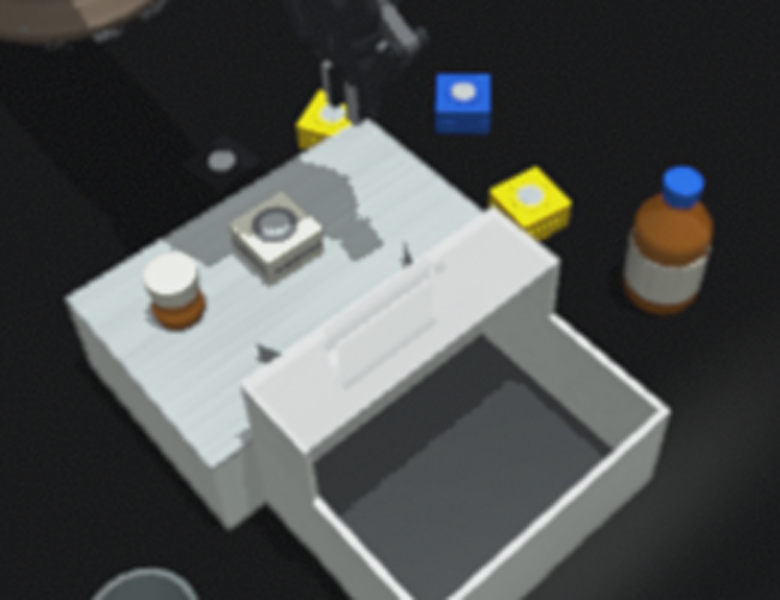

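View pics/top3.png

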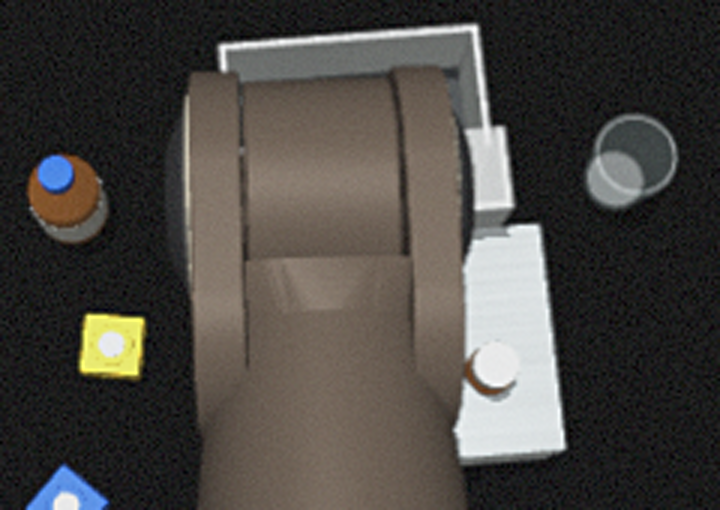

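```bash
python3 -c "
from t import *
from h import w
s=bot.snapshot('scene')
a=np.radians(3.66);o=np.array([604.4,-51.4]);c=np.array([[np.cos(a),-np.sin(a)],[np.sin(a),np.cos(a)]])
P=[]
for u,v in [(230,232),(280,193),(322,232),(272,268),(274,224)]:
  p=w(s,170+(u+.5)/3-.5,150+(v+.5)/3-.5,108);P.append(c.T@(p[:2]-o));print(P[-1])
print(sum(P[:4])/4)
# check against jar cap
p=w(s,170+172/3,150+275/3,122);print('jar',c.T@(p[:2]-o))
"
```

```text
[-121.5   -25.61]
[-127.59   20.62]
[-80.27  20.54]
[-77.74 -22.86]
[-107.5     0.69]
[-101.78   -1.82]
jar [-104.49  -79.21]
```

Call:
{"op": "drive_tool", "data": {"deltas": [[[-1,0,0,-0.14],[-3,0,0,-0.28],[-5,1,0,-0.42],[-7,2,0,-0.56],[-8.3,3,0,-0.7],[-8.3,4,0,-0.84],[-8.3,5,0,-0.98],[-8.3,6,0,-1.12],[-8.3,6.8,0,-1.26],[-8.3,6.8,0,-1.4],[-8.3,6.8,0,-1.5],[-8.3,6.8,0.5,-1.57],[-8.3,6.8,0.5,-1.57],[-8.3,6.8,0.5,-1.57]]]}}

```text
time_s: 7.5
eef_pos: [416.6, -62.8, 164.3]
eef_rot: [-179.9, -0.0, 93.5]
ft_force: [-0.2, -0.3, 0.3]
grip_width: 15.1
```

```bash
python3 -c "
from t import *
go((-185,-1,90,90),(-140,-1,90,90),(-90,0,90,90),(-30,0,90,90))"
```

```text
t 7.5 chute [-188.17    0.61] 164.25112779765783 yaw 89.86236782760896 F [-0.17 -0.35  0.31] w 15.082040788015595 j [ -8.57  -3.39 -21.68  71.83  -0.   -12.09]
(-185, -1, 90, 90) ->cm [-0.16  0.33  7.42] rad -0.002402134564895776
(-140, -1, 90, 90) ->cm [-0.15  4.83  7.41] rad -0.002402134564895776
(-90, 0, 90, 90) ->cm [-0.04  9.83  7.4 ] rad -0.002402134564895776
(-30, 0, 90, 90) ->cm [-0.03 15.83  7.39] rad -0.002402134564895776
```

Call:
{"op": "drive_tool", "data": {"deltas": [[[-0.1,0.3,3,0],[-0.1,0.3,6,0],[-0.1,0.3,7.4,0],[-0.1,0.3,7.4,0],[-0.1,1.5,7.4,0],[-0.1,3,7.4,0],[-0.1,4,7.4,0],[-0.1,4.5,7.4,0],[-0.1,5,7.4,0],[-0.1,5.5,7.4,0],[-0.1,6,7.4,0],[-0.1,6.5,7.4,0],[-0.1,7,7.4,0],[-0.1,7.5,7.4,0],[-0.1,8,7.4,0],[-0.1,8.5,7.4,0],[-0.1,9,7.4,0],[-0.1,9.4,7.4,0],[-0.1,9.6,7.4,0],[-0.1,9.6,7.4,0]]]}}

```text
time_s: 9.5
eef_pos: [513.5, -57.8, 91.3]
eef_rot: [180.0, -0.0, 93.6]
ft_force: [0.4, -0.5, -0.3]
grip_width: 15.6
```

```bash
python3 -c "
from t import *
go((-30,0,90,90))
import cv2
for n in ('scene','wrist'):
  f=bot.snapshot(n)['frame']
  if n=='scene': f=cv2.resize(f[150:350,170:430],None,fx=3,fy=3,interpolation=2)
  cv2.imwrite('pics/%s4.png'%n,f)"
```

```text
t 9.5 chute [-91.07  -0.54] 91.2746765440523 yaw 89.96810834546487 F [ 0.37 -0.52 -0.29] w 15.569066023234098 j [ -6.42   8.48 -18.54  62.96   0.01 -10.05]
(-30, 0, 90, 90) ->cm [0.06 6.11 0.13] rad -0.0005566143755463518
```

View pics/scene4.png

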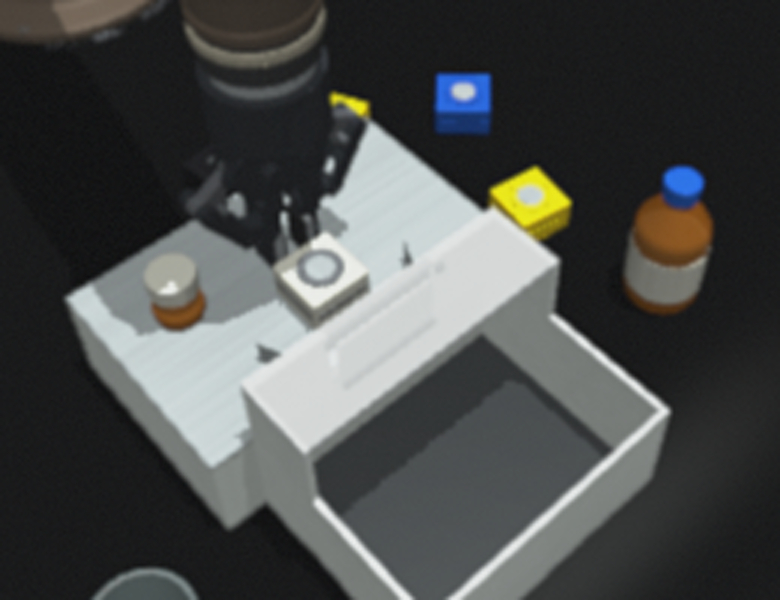

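View pics/wrist4.png

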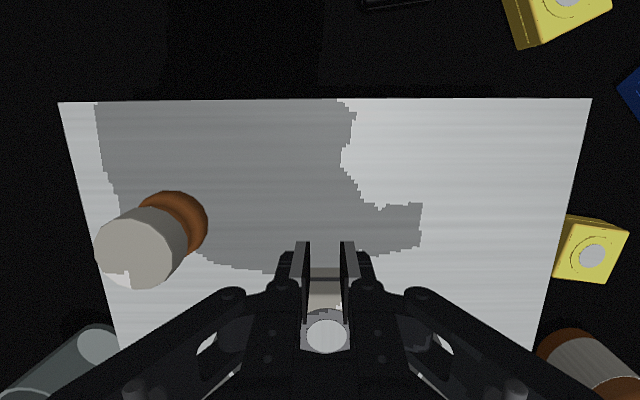

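Call:
{"op": "drive_tool", "data": {"deltas": [[[0,0.5,0,0],[0,1,0,0],[0,1.5,0,0],[0,2,0,0],[0,2.5,0,0],[0,3,0,0],[0,3.5,0,0],[0,4,0,0],[0,4.5,0,0],[0,4.8,0,0],[0,4.8,0,0]]]}}

```text
time_s: 10.7
eef_pos: [561.6, -54.7, 91.2]
eef_rot: [180.0, -0.0, 93.6]
ft_force: [0.1, 0.3, 0.8]
grip_width: 15.2
```

```bash
python3 -c "
from t import *
go((-30,0,90,90))
import cv2
for n in ('scene','wrist'):
  f=bot.snapshot(n)['frame']
  if n=='scene': f=cv2.resize(f[150:350,170:430],None,fx=3,fy=3,interpolation=2)
  cv2.imwrite('pics/%s5.png'%n,f)"
```

```text
t 10.7 chute [-42.92  -0.61] 91.20423913584672 yaw 89.96497682374168 F [0.13 0.32 0.83] w 15.245603965605005 j [ -5.57  13.42 -12.48  64.08   0.    -9.2 ]
(-30, 0, 90, 90) ->cm [0.06 1.29 0.12] rad -0.0006112697402142511
```

View pics/scene5.png

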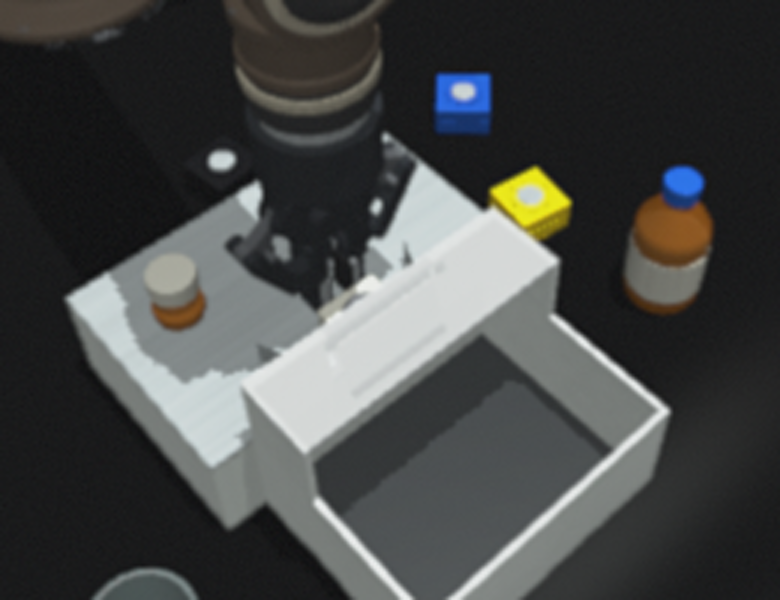

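Call:
{"op": "drive_tool", "data": {"deltas": [[[0,0.4,0,0],[0,0.8,0,0],[0,1.1,0,0],[0,1.4,0,0],[0,1.6,0,0],[0,1.6,0,0]]]}}

```text
time_s: 11.4
eef_pos: [577.6, -53.7, 91.3]
eef_rot: [180.0, 0.0, 93.6]
ft_force: [-0.6, -0.6, 0.0]
grip_width: 15.1
```

```bash
python3 -c "
from t import *
go((-30,0,90,90))
import cv2
for n in ('scene','wrist'):
  f=bot.snapshot(n)['frame']
  if n=='scene': f=cv2.resize(f[150:350,170:430],None,fx=3,fy=3,interpolation=2)
  cv2.imwrite('pics/%s6.png'%n,f)"
```

```text
t 11.4 chute [-26.88  -0.62] 91.27357230510168 yaw 89.96637717860419 F [-0.59 -0.63  0.01] w 15.069422770290009 j [ -5.32  15.05 -10.36  64.56   0.    -8.94]
(-30, 0, 90, 90) ->cm [ 0.06 -0.31  0.13] rad -0.0005868289371666217
```

View pics/scene6.png

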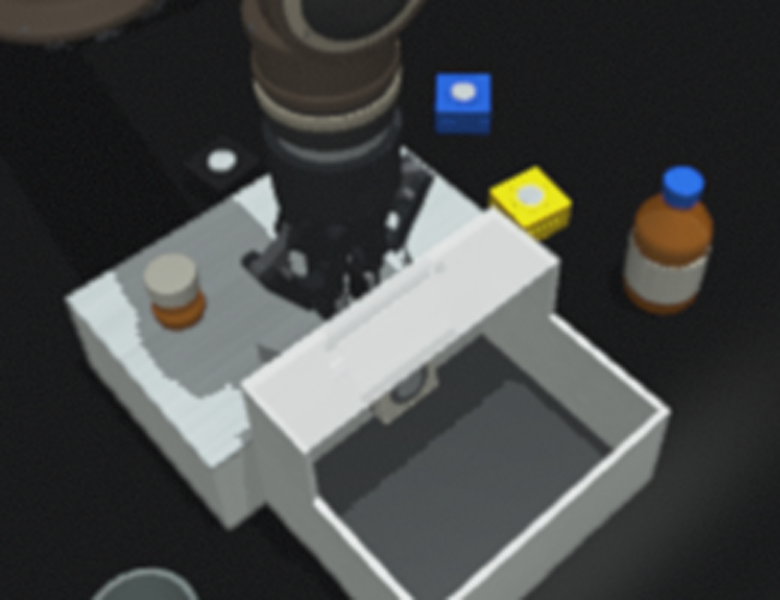

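View pics/wrist6.png

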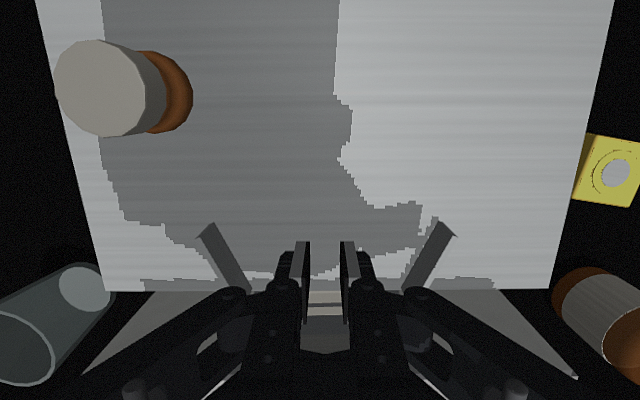

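Call:
{"op": "drive_tool", "data": {"deltas": [[[0,0.2,0,0],[0,0.4,0,0],[0,0.4,0,0],[0,0.4,0,0],[0,0.4,0,0]]]}}

```text
time_s: 12.0
eef_pos: [581.0, -53.5, 91.3]
eef_rot: [-180.0, -0.0, 93.6]
ft_force: [0.0, 0.9, 0.1]
grip_width: 15.4
```

```bash
python3 -c "
from t import *
go((-30,0,90,90))
import cv2
for n in ('scene',):
  f=bot.snapshot(n)['frame']
  if n=='scene': f=cv2.resize(f[150:350,170:430],None,fx=3,fy=3,interpolation=2)
  cv2.imwrite('pics/%s7.png'%n,f)"
```

```text
t 12.0 chute [-23.51  -0.62] 91.26593325679801 yaw 89.95836878682421 F [0.03 0.86 0.11] w 15.431483055639568 j [-5.26 15.43 -9.86 64.71  0.   -8.88]
(-30, 0, 90, 90) ->cm [ 0.06 -0.65  0.13] rad -0.0007266017415169419
```

View pics/scene7.png

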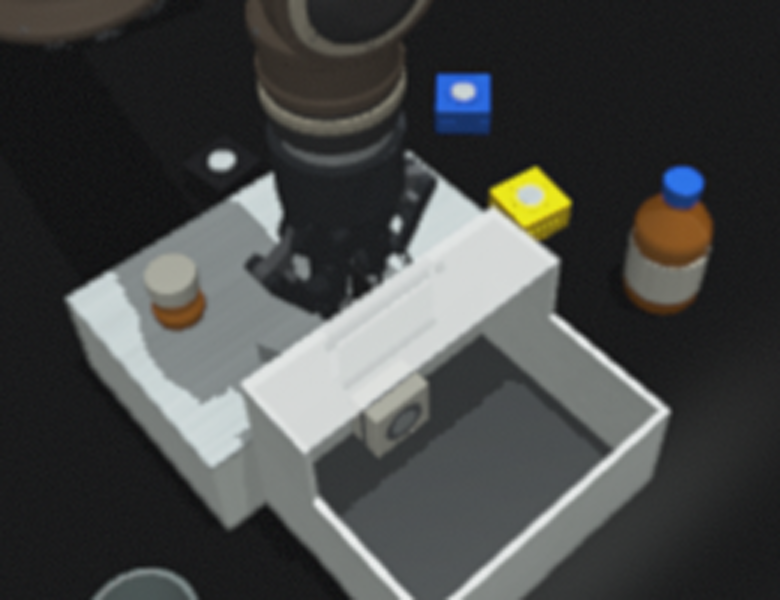

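The scene crop shows the cartridge in the box at about (397,415), standing on edge, with the flap back in its shut position. I'll draw back now, then raise the tool and check again.

Call:
{"op": "drive_tool", "data": {"deltas": [[[0,-1,0,0],[0,-3,0,0],[0,-6,0,0],[0,-9,0,0],[0,-12,0,0],[0,-15,0,0],[0,-17,-1,0],[0,-18,-4,0],[0,-18,-8,0],[0,-18,-12,0],[0,-18,-12,0],[0,-18,-12,0],[0,-18,-12,0]]]}}

```text
time_s: 13.35
eef_pos: [400.5, -64.8, 210.4]
eef_rot: [-179.9, -0.0, 93.6]
ft_force: [-0.5, 0.0, -0.3]
grip_width: 15.4
```

```bash
python3 -c "
from t import *
go()
import cv2
for n in ('scene','top','wrist'):
  f=bot.snapshot(n)['frame']
  if n=='scene': f=cv2.resize(f[150:350,170:430],None,fx=3,fy=3,interpolation=2)
  if n=='top': f=cv2.resize(f[100:270,255:495],None,fx=3,fy=3,interpolation=2)
  cv2.imwrite('pics/%s8.png'%n,f)"
```

```text
t 13.35 chute [-204.35   -0.33] 210.36770791344074 yaw 89.96001589385776 F [-0.54  0.   -0.25] w 15.381251130954832 j [ -9.19  -5.59 -17.89  77.78  -0.   -12.81]
```

View pics/scene8.png

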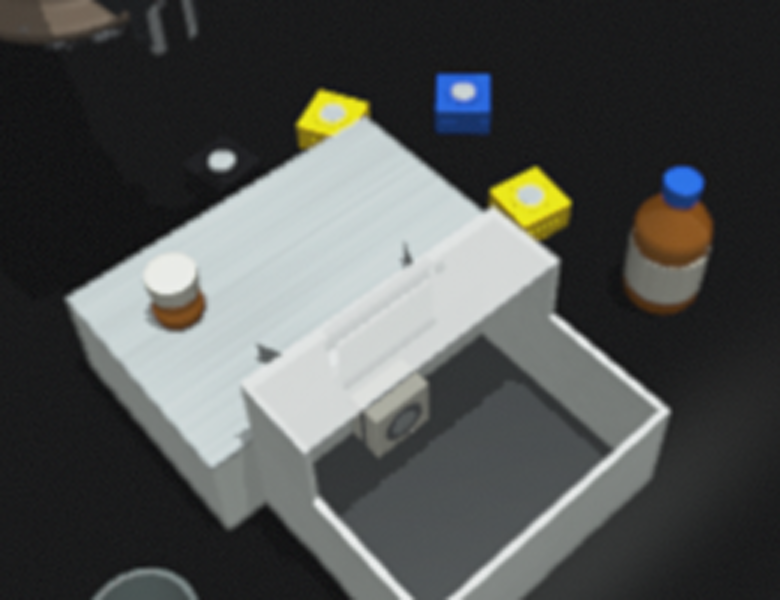

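View pics/top8.png

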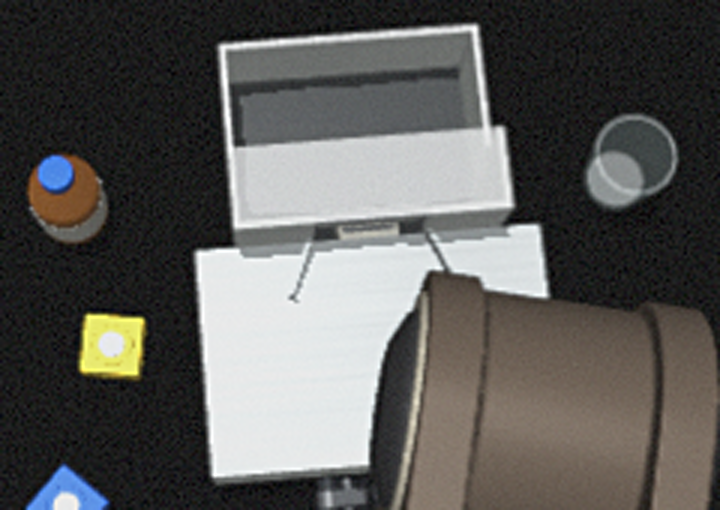

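A light patch at (368,232) in the top view sits right in the mouth. I need to check the cartridge's height and whether the flap is really shut.

```bash
python3 -c "
from t import *
from h import w
import cv2
a=np.radians(3.66);o=np.array([604.4,-51.4]);c=np.array([[np.cos(a),-np.sin(a)],[np.sin(a),np.cos(a)]])
L=lambda p:np.r_[c.T@(p[:2]-o),p[2]]
s=bot.snapshot('scene');t=bot.snapshot('top')
for u,v in [(397,385),(410,376),(370,403),(402,420),(380,435),(380,452),(425,410),(362,420),(385,325),(360,350),(420,300)]:
  print('scene',u,v,L(w(s,170+u/3,150+v/3)))
for v in (224,228,232,236,240):
  for u in (325,345,368,390,410): print('top',u,v,L(w(t,255+u/3,100+v/3)))
cv2.imwrite('pics/s9.png',cv2.resize(s['frame'][220:310,260:340],None,fx=6,fy=6,interpolation=2))
cv2.imwrite('pics/t9.png',cv2.resize(t['frame'][160:195,340:415],None,fx=10,fy=10,interpolation=2))
"
```

```text
scene 397 385 [ 60.79 -31.96 137.48]
scene 410 376 [17.45 13.74 50.54]
scene 370 403 [ 60.86 -51.93 139.82]
scene 402 420 [29.14 -3.92 28.99]
scene 380 435 [ 28.14 -22.18  29.2 ]
scene 380 452 [ 27.63 -22.76   7.01]
scene 425 410 [27.58 17.8  15.94]
scene 362 420 [ 16.97 -27.66  40.28]
scene 385 325 [ 26.65 -11.96 141.88]
scene 360 350 [ 30.94 -34.53 142.61]
scene 420 300 [ 26.37  15.86 141.36]
top 325 224 [ 9.79 31.6  86.63]
top 345 224 [17.09 13.83 51.09]
top 368 224 [17.02 -4.41 45.82]
top 390 224 [ 14.71 -20.97  50.29]
top 410 224 [ 23.81 -41.86   6.43]
top 325 228 [26.18 26.41  3.81]
top 345 228 [14.2  14.01 49.91]
top 368 228 [12.23 -3.47 52.72]
top 390 228 [ 11.66 -20.73  49.74]
top 410 228 [ 21.08 -41.86   3.98]
top 325 232 [22.19 26.88  6.81]
top 345 232 [10.19 14.57 53.54]
top 368 232 [ 9.09 -3.2  52.62]
top 390 232 [  8.85 -20.61  48.2 ]
top 410 232 [ 18.06 -41.69   2.78]
top 325 236 [19.43 27.    4.5 ]
top 345 236 [ 7.08 14.83 53.36]
top 368 236 [-0.23 -0.34 79.76]
top 390 236 [ -1.62 -16.77  80.5 ]
top 410 236 [ -2.47 -31.92  79.37]
top 325 240 [-1.34 32.3  81.63]
top 345 240 [-1.8  17.1  78.76]
top 368 240 [-3.39 -0.03 80.15]
top 390 240 [ -4.83 -16.42  81.09]
top 410 240 [ -5.34 -31.74  78.44]
```

View pics/s9.png

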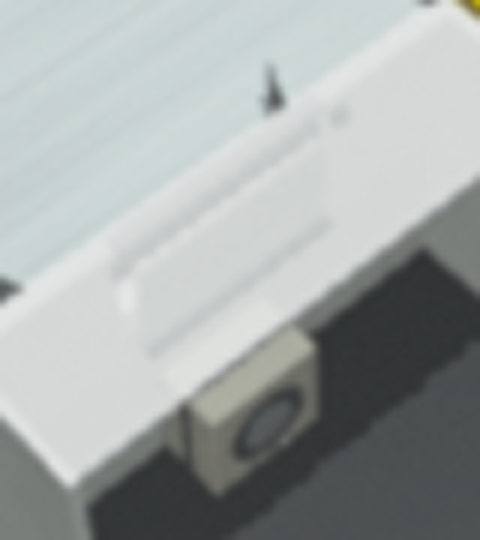

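View pics/t9.png

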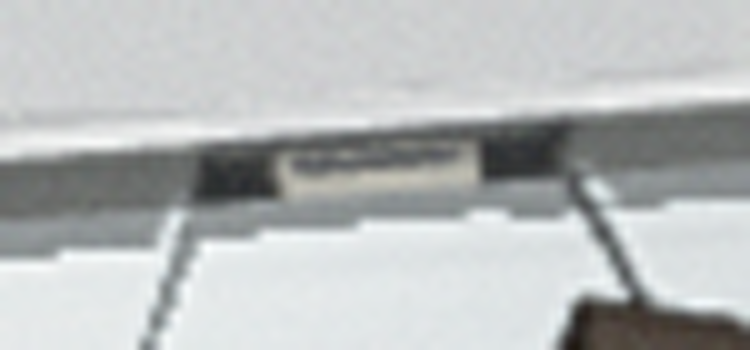

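```bash
python3 -c "
from t import *
import pickle,cv2
a=pickle.load(open('scene0.pkl','rb'))['frame'];b=bot.snapshot('scene')['frame']
d=cv2.absdiff(a,b).max(2)
print('flap/roof diff',d[235:275,278:318].mean(),d[235:275,278:318].max(),'jar',d[232:262,215:242].mean(),'beaker',d[340:388,196:242].mean(),'bottle',d[205:255,378:410].mean(),'blank',d[300:330,100:180].mean())
go(); print(bot.hand_in())"
```

```text
flap/roof diff 0.8825 32 jar 0.7123456790123457 beaker 1.082427536231884 bottle 1.335 blank 1.8391666666666666
t 13.65 chute [-203.8   -0.4] 210.62427246840642 yaw 89.96404805731368 F [-0.28  0.35 -0.1 ] w 15.507945931226772 j [ -9.18  -5.53 -17.81  77.8    0.   -12.8 ]
the job is handed in; nothing more can be done
None
```

The cartridge is in the box, the flap has swung shut behind it, and the job was handed in at about 13.7 s. I pushed the cartridge sideways to the mid-line with the part-closed fingertips. Then I pushed it straight in between the guides and through the flap until it tipped over the end, and drew back about 200 mm clear of the tray's end and up.

**Cartridge:** depth readings show it on the box floor, standing on edge with its top about 50 mm above the bench, 30 mm below the tray. A light patch seen in the mouth from above turned out to be its upper edge, just behind the tray's end and below the flap.

**Flap and other objects:** before-and-after pictures of the flap, jar, beaker and bottle differ only at noise level. The flap patch had a few brighter pixels (up to 32 levels) where the cartridge now shows below the roof edge.

**Forces:** wrist force stayed at about 1 N in every reading I took, between moves rather than continuously. No check failed.

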